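# Turn the top leaf of the insect flip-book

### The job

On the insect stand lies a flip-book: a plywood base with a spine rod in the middle and two rigid leaves on its right-hand half (seen from the robot), the top one left standing ajar. With a fingertip under its tab, turn that top leaf steadily up and over the spine and press it flat on the left-hand half, so that the next leaf shows; push it gently, neither pinching nor flinging it. Leave the next leaf lying flat on the right, do not pick up or shift the book or anything else on the table, and finish with the hand clear.

Things in the scene. Friction and masses are not known exactly. Their poses are not given: they have to be found in the camera images.
- flipbook: Flip-book, 1.8 kg, loose on the table on rubber feet. Origin: centre of its underside. x runs along the spine (away from the robot at yaw 0), y to its left half, z up. Plywood base 236 (x) x 290 (y) mm; on it, 9 to 145 mm either side of the spine, two platforms with tops 34 mm above the table. Both leaves start on the right half (-y).
- spine (a point): Middle of the spine rod, the hinge axis of both leaves: it runs along the flip-book's x at y = 0, 38 mm above the table, between two aluminium end blocks at x = +-110 mm that are 46 mm high. Axes as the flip-book's.
- top_leaf (a joint): Angle of the top leaf about the rod, rad: 0 flat on the right half (on the next leaf), 1.57 upright, 3.14 (its stop) flat on the left half. Starts ajar, 0.1 to 0.5. Rigid grey sheet 4 mm thick, about 0.16 kg, 200 mm along the spine, reaching 148 mm from the rod, its tab 172 mm. Friction washers hold it at any angle; 2 to 3 N at the tab moves it.
- top_leaf_tab (a point): Centre of the top leaf's tab, mid-thickness, 160 mm from the rod and 50 mm from the spine's middle towards flip-book -x. Tab 50 mm wide, sticks out 24 mm. Turns with the leaf: -y outward along the leaf, z out of the face up at the start. The sheet's underside is in the rod's axis plane: 38 mm above the table at angle 0, where the tab overhangs the base by 27 mm; at 3.14 that face is up, at 38 mm.
- next_leaf (a joint): Angle of the next leaf about the same rod, same meaning, sheet and friction. It lies at 0 on the right-hand platform, 34 to 38 mm above the table, and must stay there.
- next_leaf_tab (a point): Centre of the next leaf's tab, mid-thickness: 160 mm from the rod and 50 mm from the spine's middle towards flip-book +x; 50 mm wide, sticks out 24 mm. 50 mm of plain leaf edge lies between the two tabs.
- flask_tall: Bystander: square clear rearing flask with a yellow screw cap, 44 x 44 mm, 108 mm tall, standing. Origin: centre of its underside.
- flask_short: Bystander: square clear rearing flask with a yellow screw cap, 50 x 50 mm, 88 mm tall, standing. Origin: centre of its underside.
- petri_dish: Bystander: clear lidded petri dish with a beetle, 86 mm across, 18 mm high. Origin: centre of its underside.
- viewing_pot: Bystander: clear round lidded pot, 52 mm across, 55 mm high. Origin: centre of its underside.
- magnifier: Bystander: hand magnifier lying flat, lens 74 mm across, black handle reaching to 133 mm from the lens centre along its -x. Origin: under the lens centre. Up to 14 mm high.
- forceps: Bystander: steel forceps lying flat, 123 mm long along their x, 15 mm wide, 9 mm high. Origin: under their middle.
- card_box: Bystander: flat clear box of specimen cards, 74 (x) x 105 (y) mm, 22 mm high. Origin: centre of its underside.

How it is judged:
By the outcome, as a careful person would: the job done as asked, in the order asked, and still so for the second after the job is handed in, with the robot touching nothing.
It also fails if it takes over 45 s, if anything falls off the work surface, if the arm or the gripper's body presses on something with over 40 N, if the wrist force passes 120 N, or if a joint passes its speed limit or range.

### The arm

A 6-joint arm with a two-finger parallel gripper is mounted at the origin on the work surface. World frame = base frame: x ahead of the robot, y to its left, z up, the work surface at z = 0. Lengths are in m, angles in degrees, forces in N, time in s.
With the tool pointing down it reaches from about 0.25 to 0.725 m from the base axis. Payload 9.7 kg.
Tool frame: the origin (TCP) lies midway between the tips of the shut fingers; the grasp point (between the pads) lies 19 mm behind it; z points along the fingers, y is the line along which they close (so a half turn about z gives the same grasp; the last joint's range is limited). The gripper opens to 85 mm and grips with 20 to 120 N. Pads are 22 mm wide; open, the fingers measure 114 mm over their backs; the gripper's body (76 mm by 85 mm) begins 54 mm behind the grasp point. The pads swing forward as they close: fully open they stand 13 mm farther back than shut.
Start: joints at [63.827, 4.979, 10.078, 95.1, 0, 90], TCP at [0.243, 0.494, 0.231] pointing down, gripper open.
Joint ranges: [-179.16, 179.16], [-48.56, 103.87], [-65.8, 70.77], [-126.05, 130.52], [-82.76, 87.17], [-180, 180]. Speed limits (degrees/s): [127.2, 127.2, 147.25, 180, 180, 180].

### API

Orientations are given as [roll, pitch, yaw] about the fixed x, y, z axes, in that order (R = Rz(yaw) Ry(pitch) Rx(roll)).
In Python, from workcell import bot gives the robot as it stands.
- The arm moves only by the shell command python3 -m crank 'ROWS' [FORCE]. ROWS is JSON, a list of rows, each an object with "gripper": the finger opening in mm, from 0 to 85.4; "travel": the shift along the tool's x, y, z in mm, a list of three; "twist": the turn, a rotation vector about the tool's x, y, z in rad, a list of three. In form: [{"gripper": gripper, "travel": [tx, ty, tz], "twist": [rx, ry, rz]}, ...]. A call has 1 to 12 rows; each row shifts and turns the commanded pose from where the row before left it, along the tool's axes as they then stand; what a row does not reach is not made up. A row lasts 1/8 s, in which the tool goes at most 62.5 mm and 10.7 degrees, less where a joint would pass 70% of its speed; a pose out of reach is approached as far as the arm can. A call is refused whole if a number of a shift passes 62.5 or a number of a turn 0.188, either way. A call with a gripper value outside its range is refused whole. The fingers move at their own pace and stop on an object; FORCE is the grip in N (left out, the last holds). Time passes only in rows, so rows that do not move let the fingers close. It gives the time, the measured TCP pose, the force, the opening and the grip force at its end, in the units of the state.
- bot.get_obs(): the state, without advancing time (a new reading comes with each control period).
- bot.camera(name): name is "side" or "top" or "wrist"; returns the picture (384x512x3 uint8, red, green, blue); there is no depth.
- bot.calibration(name): a dict with "vfov" (degrees; the focal length in pixels is half the picture's height over the tangent of half this angle, whatever the lens; pixels are square), "cx", "cy" (the principal point, pixels), "k1" (the pictures are not rectified: a ray, as slopes to the right and down, at radius r is drawn at 1 + k1 r^2 times it, then the intrinsics apply), "camera_from_world" (4x4, takes a point from world to camera coordinates). Camera axes: x right, y down, z forward; pixel columns grow to the right and rows downward; lengths in m; the calibration is good to about 2 mm. A picture is of the moment at which its call begins: read the wrist's pose just before it. calibration takes no time and is no camera call; for the wrist camera it gives the pose at the moment of the call.
- bot.job_done(): hands the job in; it is judged then, once.
The state is a dict: "time": time; "q": joint angles; "qd": joint speeds; "joint_efforts": joint torques, N m; "ee_pos": TCP position; "tcp_rot": TCP orientation; "wrist_force": force on the tool from outside, world axes, zero at the start; "torque": the same for the moment, N m; "opening": finger opening in m; "grasp_force": force on a finger pad.
Only numpy, scipy, OpenCV 4.12 (cv2) and the standard library are available. Lean on these libraries where they do the work, as an engineer would, in place of code of your own. Each camera call takes 0.05 s, during which the arm holds its last target. There are 200 camera calls.

## Working session

There is one attempt and no reset: what is moved stays moved. The work goes in short steps, Python scripts to look and compute and a shell command to move; the robot and the scene stay as the last step left them, time stands still between calls to the robot, and variables do not carry over. Pictures are saved under pics/ and viewed, at most 10 in all, crops included, and the job is handed in when it is done.

```bash
mkdir -p pics; ls; python3 - <<'E'
from workcell import bot
import cv2, json
o=bot.get_obs();print({k:o[k] for k in('time','ee_pos','tcp_rot','opening')})
for n in('top','side'):
    c=bot.calibration(n);print(n,c)
    im=bot.camera(n);cv2.imwrite(f'pics/{n}0.png',im[:,:,::-1])
E
```

```text
pics
{'time': 0.0, 'ee_pos': array([0.24247553, 0.49340154, 0.23056561]), 'tcp_rot': array([-1.79921398e+02, -6.05679641e-06,  1.53829591e+02]), 'opening': 0.08563424517664714}
top {'vfov': 45.4799741545778, 'cx': 253.6375748724813, 'cy': 190.5787277170586, 'k1': -0.11788823358385862, 'camera_from_world': array([[ 0.01514226, -0.99919492, -0.03715144,  0.04309804],
       [-0.99470091, -0.01127456, -0.10219096,  0.56783675],
       [ 0.10168983,  0.03850197, -0.99407081,  0.89971339],
       [ 0.        ,  0.        ,  0.        ,  1.        ]])}
side {'vfov': 54.974156417317765, 'cx': 251.59191468075497, 'cy': 195.8803345573454, 'k1': -0.10814283990199851, 'camera_from_world': array([[ 0.72785924, -0.68552107,  0.0167868 , -0.39298212],
       [-0.53259299, -0.58056726, -0.6158623 ,  0.36015145],
       [ 0.43193245,  0.43932053, -0.78767495,  0.62883866],
       [ 0.        ,  0.        ,  0.        ,  1.        ]])}
```

View pics/top0.png

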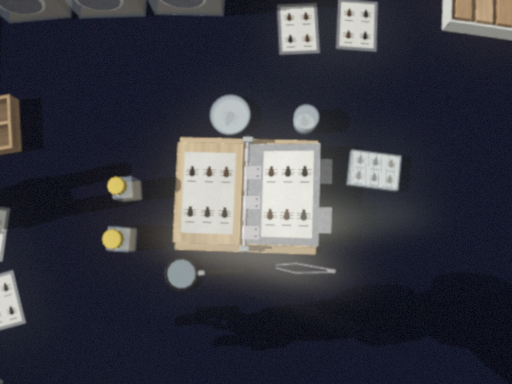

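View pics/side0.png

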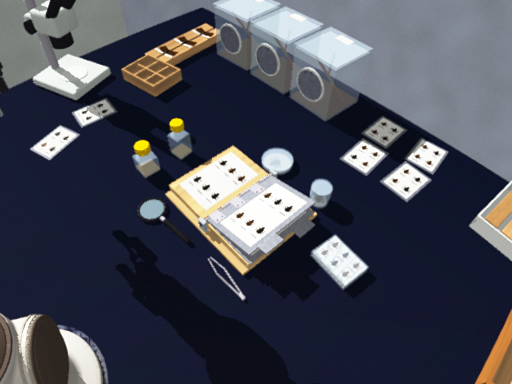

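The top view shows the book with end blocks near (248,138) and (243,249). The top-leaf tab is near (325,220), the next-leaf tab near (326,171), the forceps at (305,268), the card box at (374,170) and the pot at (306,118). I'll enlarge both views to pick points.

```bash
python3 - <<'E'
import cv2
a=cv2.imread('pics/top0.png')[125:265,165:345];b=cv2.imread('pics/side0.png')[140:280,160:340]
cv2.imwrite('pics/ct.png',cv2.resize(a,None,fx=4.4,fy=4.2,interpolation=cv2.INTER_CUBIC) if 0 else cv2.resize(a,None,fx=4,fy=4,interpolation=cv2.INTER_CUBIC))
cv2.imwrite('pics/cs.png',cv2.resize(b,None,fx=4,fy=4,interpolation=cv2.INTER_CUBIC))
E
```

```text
(no output)
```

View pics/ct.png

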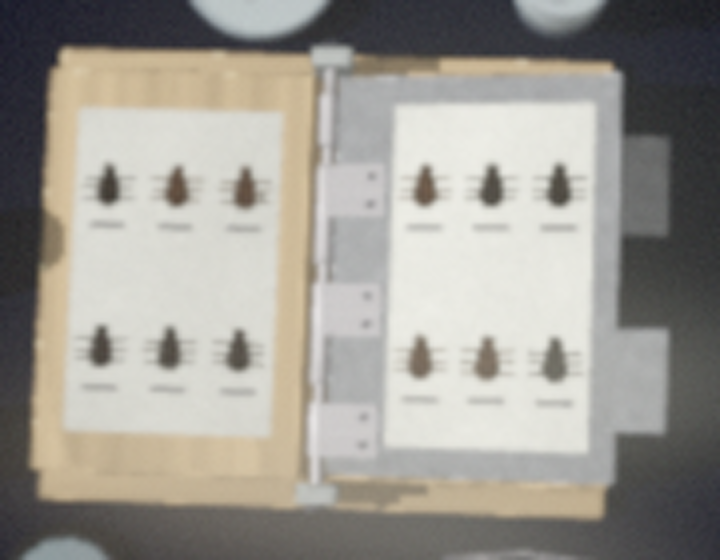

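View pics/cs.png

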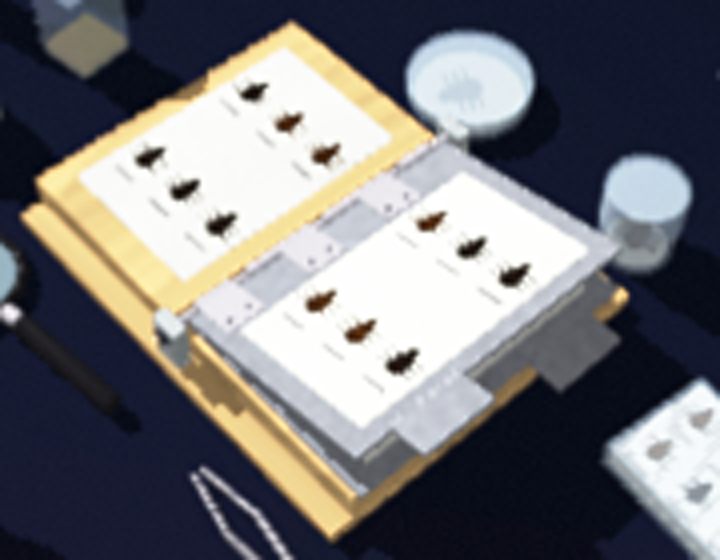

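The crops give the points I need. Top view: block tops at (331,54) and (316,493), top-leaf tab outer corners at (668,330) and (666,434). Side view: the same tab corners at (492,397) and (430,452).

```bash
cat > h.py <<'E'
import numpy as np, cv2
from workcell import bot
def cam(n):
    c=bot.calibration(n); f=192/np.tan(np.radians(c['vfov']/2))
    K=np.array([[f,0,c['cx']],[0,f,c['cy']],[0,0,1.]]); return K,np.array([c['k1'],0,0,0.]),np.array(c['camera_from_world'])
def ray(n,p,c=None):
    K,d,T=c or cam(n); u=cv2.undistortPoints(np.array([[p]],float),K,d)[0,0]
    R=T[:3,:3]; return -R.T@T[:3,3], R.T@np.array([u[0],u[1],1])
def onz(n,p,z,c=None):
    o,d=ray(n,p,c); return o+d*(z-o[2])/d[2]
def tri(rs):
    A=0;b=0
    for o,d in rs:
        d=d/np.linalg.norm(d);M=np.eye(3)-np.outer(d,d);A=A+M;b=b+M@o
    return np.linalg.solve(A,b)
E
python3 - <<'E'
from h import *
np.set_printoptions(precision=4,suppress=True)
t=lambda x,y:(165+x/4-.375,125+y/4-.375); s=lambda x,y:(160+x/4-.375,140+y/4-.375)
F=onz('top',t(331,54),.046);N=onz('top',t(316,493),.046)
print('blocks',F,N,np.linalg.norm(F-N))
Fs=onz('side',s(453,130),.046);Ns=onz('side',s(169,323),.046);print('side',Fs,Ns)
u=(F-N)[:2];yaw=np.arctan2(u[1],u[0]);m=((F+N)/2)[:2];print('yaw',np.degrees(yaw),m)
R=np.array([[np.cos(yaw),-np.sin(yaw)],[np.sin(yaw),np.cos(yaw)]])
def B(p): return np.r_[R.T@(p[:2]-m),p[2]]
for nm,a,b in(('toptab far',(668,330),(492,397)),('toptab near',(666,434),(430,452)),('next far',(668,136),(620,345)),('next near',(668,237),(566,388))):
    p=tri([ray('top',t(*a)),ray('side',s(*b))]);q=B(p);print(nm,p,q,'ang',np.degrees(np.arctan2(q[2]-.038,-q[1])))
for nm,p,z in(('forceps',(277,266),.005),('forceps',(335,271),.005),('card',(348,185),.022),('card',(350,151),.022),('pot',(306,116),.055),('petri',(230,114),.018),('mag',(182,273),.01)):
    print(nm,onz('top',p,z),B(onz('top',p,z)))
for p in((190+0,243),): print('maghandle',onz('side',p,.008),B(onz('side',p,.008)))
E
```

```text
blocks [0.672  0.0643 0.046 ] [0.4517 0.068  0.046 ] 0.2204042571720242
side [0.6673 0.06   0.046 ] [0.4494 0.0658 0.046 ]
yaw -0.9795111088695576 [0.5618 0.0662]
toptab far [ 0.5317 -0.1005  0.0769] [-0.0273 -0.1672  0.0769] ang 13.110455642706569
toptab near [ 0.4837 -0.1008  0.0781] [-0.0753 -0.1683  0.0781] ang 13.411972271374612
next far [ 0.6348 -0.1077  0.0268] [ 0.076  -0.1726  0.0268] ang -3.7094355477716974
next near [ 0.5834 -0.1078  0.037 ] [ 0.0245 -0.1736  0.037 ] ang -0.33424055641775574
forceps [0.4147 0.0012 0.005 ] [-0.146  -0.0674  0.005 ]
forceps [ 0.406  -0.1177  0.005 ] [-0.1526 -0.1865  0.005 ]
card [ 0.5817 -0.1419  0.022 ] [ 0.0234 -0.2077  0.022 ]
card [ 0.6523 -0.1466  0.022 ] [ 0.0941 -0.2112  0.022 ]
pot [ 0.7164 -0.0533  0.055 ] [ 0.1566 -0.1168  0.055 ]
petri [0.7298 0.1033 0.018 ] [0.1673 0.04   0.018 ]
mag [0.3968 0.1965 0.01  ] [-0.1672  0.1275  0.01  ]
maghandle [0.405  0.0584 0.008 ] [-0.1566 -0.0105  0.008 ]
```

```bash
python3 -m crank '[{"gripper":0,"travel":[-25,-23,0],"twist":[0,0,0]},{"gripper":0,"travel":[-45,-42,0],"twist":[0,0,0]},{"gripper":0,"travel":[-45,-42,0],"twist":[0,0,0]},{"gripper":0,"travel":[-45,-42,0],"twist":[0,0,0]},{"gripper":0,"travel":[-45,-42,0],"twist":[0,0,0]},{"gripper":0,"travel":[-45,-42,0],"twist":[0,0,0]},{"gripper":0,"travel":[-45,-42,0],"twist":[0,0,0]},{"gripper":0,"travel":[-45,-42,0],"twist":[0,0,0]},{"gripper":0,"travel":[-45,-42,0],"twist":[0,0,0]},{"gripper":0,"travel":[-45,-42,0],"twist":[0,0,0]},{"gripper":0,"travel":[-45,-42,0],"twist":[0,0,0]},{"gripper":0,"travel":[-45,-42,0],"twist":[0,0,0]}]' 20
python3 -m crank '[{"gripper":0,"travel":[0,0,0],"twist":[0,0,0.18]},{"gripper":0,"travel":[0,0,0],"twist":[0,0,0.18]},{"gripper":0,"travel":[0,0,0],"twist":[0,0,0.18]},{"gripper":0,"travel":[0,0,0],"twist":[0,0,0.18]},{"gripper":0,"travel":[0,0,0],"twist":[0,0,0.18]},{"gripper":0,"travel":[0,0,0],"twist":[0,0,0.18]},{"gripper":0,"travel":[0,0,0],"twist":[0,0,0.05]},{"gripper":0,"travel":[0,0,0],"twist":[0,0.17,0]},{"gripper":0,"travel":[0,0,0],"twist":[0,0.17,0]},{"gripper":0,"travel":[0,0,0],"twist":[0,0.17,0]},{"gripper":0,"travel":[0,0,0],"twist":[0,0.17,0]},{"gripper":0,"travel":[0,0,0],"twist":[0,0.17,0]}]'
```

```text
time: 1.6
ee_pos: [0.4956, -0.1732, 0.231]
tcp_rot: [180.0, -0.0, 153.8]
wrist_force: [-0.1, 0.8, 0.7]
opening: 0.0
grasp_force: 0.0
time: 3.1
ee_pos: [0.4956, -0.1715, 0.2316]
tcp_rot: [179.9, -49.0, 89.1]
wrist_force: [-0.0, 0.1, 0.1]
opening: 0.0003
grasp_force: 0.0
```

```bash
python3 -m crank '[{"gripper":0,"travel":[-22,3,17.5],"twist":[0,0,0]},{"gripper":0,"travel":[-22,3,17.5],"twist":[0,0,0]},{"gripper":0,"travel":[-22,3,17.5],"twist":[0,0,0]},{"gripper":0,"travel":[-22,3,17.5],"twist":[0,0,0]},{"gripper":0,"travel":[0,0,0],"twist":[0,0,0]}]'
python3 - <<'E'
from h import *
a=bot.camera('side')[120:280,140:340,::-1];w=bot.camera('wrist')[:,:,::-1]
cv2.imwrite('pics/s1.png',cv2.resize(a,(750,600),interpolation=2));cv2.imwrite('pics/w1.png',w)
E
```

```text
time: 3.72
ee_pos: [0.5066, -0.1762, 0.117]
tcp_rot: [-179.7, -48.8, 88.9]
wrist_force: [0.1, -0.6, 0.1]
opening: -0.0001
grasp_force: 0.0
```

View pics/s1.png

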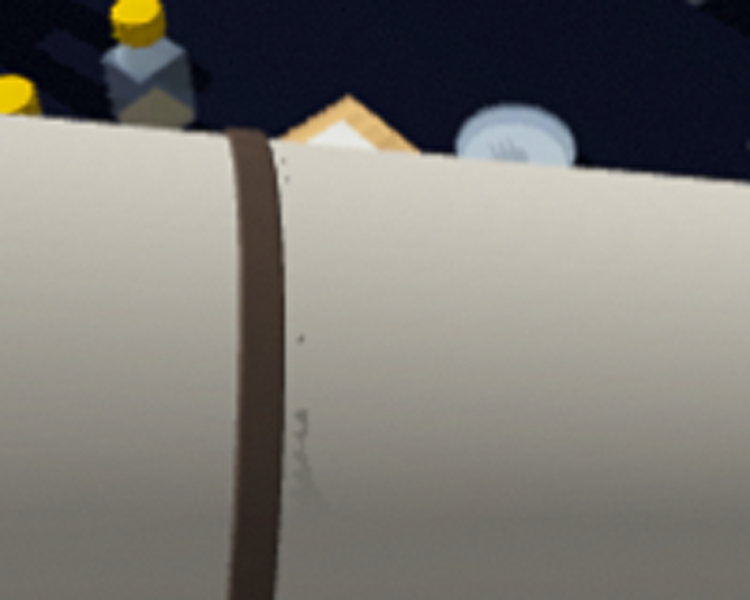

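The arm blocks the side view; only the left platform's corner shows. I'll look through the wrist camera instead.

View pics/w1.png

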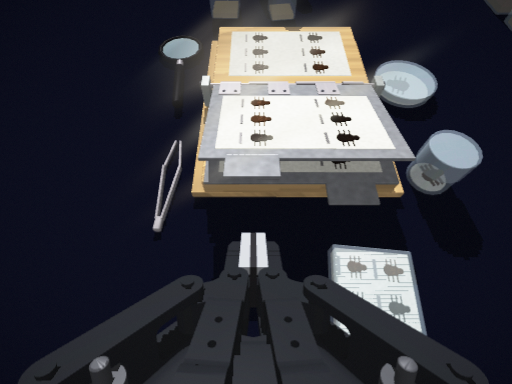

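```bash
python3 - <<'E'
from h import *
for p in((-.1674,.0776),(-.148,.072)):
  for x in(-.075,-.025):
    P=np.array([.5605+x+.0175*p[0],.065-.0175*x+p[0],p[1]])
    K,d,T=cam('wrist');print(x,p,cv2.projectPoints(P.reshape(1,3),cv2.Rodrigues(T[:3,:3])[0],T[:3,3],K,d)[0].ravel().round())
E
```

```text
-0.075 (-0.1674, 0.0776) [224. 179.]
-0.025 (-0.1674, 0.0776) [282. 179.]
-0.075 (-0.148, 0.072) [226. 164.]
-0.025 (-0.148, 0.072) [281. 165.]
```

Wrist view: the tab's outer corners are at about (224,177) and (279,176), and the projection of my estimate agrees to within 3 px. Next I slide the fingertip under the tab.

```bash
python3 -m crank '[{"gripper":0,"travel":[0,0,16],"twist":[0,0,0]},{"gripper":0,"travel":[0,0,16],"twist":[0,0,0]},{"gripper":0,"travel":[0,0,16],"twist":[0,0,0]},{"gripper":0,"travel":[0,0,16],"twist":[0,0,0]},{"gripper":0,"travel":[0,0,16],"twist":[0,0,0]},{"gripper":0,"travel":[0,0,16],"twist":[0,0,0]},{"gripper":0,"travel":[0,0,0],"twist":[0,0,0]}]'
cat > plan.py <<'E'
import sys; from h import *
from scipy.spatial.transform import Rotation as Ro
# plan.py theta_list a_list r_list : rows from the measured pose
def tcp(th,a,r):
    t,A=np.radians([th,a]); e=np.array([-np.cos(t),np.sin(t)]);nl=np.array([np.sin(t),np.cos(t)])
    n=np.array([np.cos(A),np.sin(A)]);d=np.array([np.sin(A),-np.cos(A)])
    if a+th<90: p=.172*e-.011*n+.012*d
    else: p=r*e-.011*abs(np.sin(t+A))*nl
    y=p[0]; return np.array([.5605-.050+.0175*y,.0659+y,.038+p[1]])
o=bot.get_obs();R=Ro.from_euler('xyz',o['tcp_rot'],degrees=True).as_matrix();P=np.array(o['ee_pos'])
z=R[:,2];a0=np.degrees(np.arctan2(z[1],-z[2]));print('a0',a0,P)
for s in sys.argv[1:]:
    th,a,r=map(float,s.split(','));q=tcp(th,a,r/1000)
    print(s,q.round(4),(R.T@(q-P)*1000).round(1),round(np.radians(a-a0),3))
    P=q;R=Ro.from_rotvec([np.radians(a-a0),0,0]).as_matrix()@R;a0=a
E
python3 plan.py 15,49,158 21,49,158 27,49,158 33,49,158 40,49,158 46,49,158 52,49,158 58,49,158
```

```text
time: 4.7
ee_pos: [0.508, -0.1035, 0.055]
tcp_rot: [-179.9, -48.7, 89.1]
wrist_force: [-0.2, 0.1, -0.1]
opening: 0.0
grasp_force: 0.0
a0 48.735564000922245 [ 0.50796468 -0.10352611  0.05502602]
15,49,158 [ 0.5076 -0.0984  0.0663] [11.9 -0.4 -3.6] 0.005
21,49,158 [ 0.5077 -0.0928  0.0835] [16.6 -0.  -7. ] 0.0
27,49,158 [ 0.5079 -0.0855  0.0999] [17.2  0.  -5.3] 0.0
33,49,158 [ 0.508  -0.0765  0.1155] [17.7  0.  -3.4] 0.0
40,49,158 [ 0.5082 -0.064   0.1324] [20.9  0.  -1.6] 0.0
46,49,158 [ 0.5084 -0.0517  0.144 ] [16.9  0.   1.6] 0.0
52,49,158 [ 0.5086 -0.0399  0.1559] [16.7  0.   1.2] 0.0
58,49,158 [ 0.5089 -0.0267  0.1664] [16.6  0.   3. ] 0.0
```

```bash
python3 -m crank '[{"gripper":0,"travel":[6,0,-1.5],"twist":[0,0,0]},{"gripper":0,"travel":[6,0,-2],"twist":[0,0,0]},{"gripper":0,"travel":[8.4,0,-3],"twist":[0,0,0]},{"gripper":0,"travel":[8.4,0,-3],"twist":[0,0,0]},{"gripper":0,"travel":[8.6,0,-2.6],"twist":[0,0,0]},{"gripper":0,"travel":[8.6,0,-2.6],"twist":[0,0,0]},{"gripper":0,"travel":[8.8,0,-1.7],"twist":[0,0,0]},{"gripper":0,"travel":[8.8,0,-1.7],"twist":[0,0,0]}]'
python3 - <<'E'
from h import *
cv2.imwrite('pics/w2.png',bot.camera('wrist')[:,:,::-1])
E
python3 plan.py 40,49,158 46,49,158 52,49,158 58,49,158 64,46,158 70,43,158
```

```text
time: 5.7
ee_pos: [0.5089, -0.0758, 0.1159]
tcp_rot: [180.0, -48.7, 89.1]
wrist_force: [1.1, -2.7, -2.1]
opening: 0.0003
grasp_force: 1.1
a0 48.69993778480041 [ 0.50904753 -0.07541415  0.11686141]
40,49,158 [ 0.5082 -0.064   0.1324] [19.2 -1.  -1.7] 0.005
46,49,158 [ 0.5084 -0.0517  0.144 ] [16.9  0.   1.6] 0.0
52,49,158 [ 0.5086 -0.0399  0.1559] [16.7  0.   1.2] 0.0
58,49,158 [ 0.5089 -0.0267  0.1664] [16.6  0.   3. ] 0.0
64,46,158 [ 0.5091 -0.0127  0.1755] [16.1  0.   4.7] -0.052
70,43,158 [0.5094 0.0023 0.183 ] [15.8  0.   5.6] -0.052
```

View pics/w2.png

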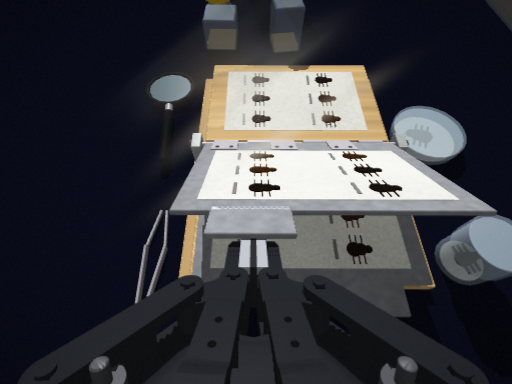

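The leaf is rising: the tab's outer edge is at row 236, the fingers are centred under it at column 252, the next leaf is flat, and the push is about 3.5 N. I'll continue.

```bash
python3 -m crank '[{"gripper":0,"travel":[9.5,0,-0.8],"twist":[0,0,0]},{"gripper":0,"travel":[9.5,0,-0.8],"twist":[0,0,0]},{"gripper":0,"travel":[8.5,0,0.8],"twist":[0,0,0]},{"gripper":0,"travel":[8.5,0,0.8],"twist":[0,0,0]},{"gripper":0,"travel":[8.4,0,0.6],"twist":[0,0,0]},{"gripper":0,"travel":[8.4,0,0.6],"twist":[0,0,0]},{"gripper":0,"travel":[8.3,0,1.5],"twist":[0,0,0]},{"gripper":0,"travel":[8.3,0,1.5],"twist":[0,0,0]},{"gripper":0,"travel":[8,0,2.3],"twist":[0,-0.026,0]},{"gripper":0,"travel":[8,0,2.3],"twist":[0,-0.026,0]},{"gripper":0,"travel":[8,0,2.6],"twist":[0,-0.026,0]},{"gripper":0,"travel":[8,0,3],"twist":[0,-0.026,0]}]'
python3 plan.py 76,40,158 82,37,158 88,34,158 94,31,158 100,30,158 106,30,158
```

```text
time: 7.25
ee_pos: [0.5101, 0.0026, 0.1813]
tcp_rot: [180.0, -42.7, 89.1]
wrist_force: [-1.0, -1.6, -1.8]
opening: 0.0002
grasp_force: 0.8
a0 42.66293303967832 [0.51010083 0.00264543 0.18130292]
76,40,158 [0.5097 0.0181 0.1889] [16.5 -0.7  4.9] -0.046
82,37,158 [0.5099 0.0344 0.1931] [15.2  0.   7.3] -0.052
88,34,158 [0.5102 0.0511 0.1956] [14.8  0.   8.1] -0.052
94,31,158 [0.5105 0.0679 0.1962] [14.4  0.   8.9] -0.052
100,30,158 [0.5108 0.085  0.1951] [14.1  0.   9.8] -0.017
106,30,158 [0.5111 0.1021 0.192 ] [13.2  0.  11.2] 0.0
```

```bash
python3 -m crank '[{"gripper":0,"travel":[8.1,0,2.4],"twist":[0,-0.024,0]},{"gripper":0,"travel":[8.1,0,2.6],"twist":[0,-0.024,0]},{"gripper":0,"travel":[7.6,0,3.6],"twist":[0,-0.026,0]},{"gripper":0,"travel":[7.6,0,3.7],"twist":[0,-0.026,0]},{"gripper":0,"travel":[7.4,0,4],"twist":[0,-0.026,0]},{"gripper":0,"travel":[7.4,0,4.1],"twist":[0,-0.026,0]},{"gripper":0,"travel":[7.2,0,4.4],"twist":[0,-0.026,0]},{"gripper":0,"travel":[7.2,0,4.5],"twist":[0,-0.026,0]},{"gripper":0,"travel":[7,0,4.9],"twist":[0,-0.009,0]},{"gripper":0,"travel":[7,0,4.9],"twist":[0,-0.009,0]},{"gripper":0,"travel":[6.6,0,5.6],"twist":[0,0,0]},{"gripper":0,"travel":[6.6,0,5.6],"twist":[0,0,0]}]'
python3 plan.py 112,29,156 118,28,154 124,27,152 130,26,150 136,25,148 142,24,146
```

```text
time: 8.75
ee_pos: [0.5116, 0.1021, 0.1899]
tcp_rot: [-180.0, -30.0, 89.1]
wrist_force: [-0.2, -1.4, -0.8]
opening: 0.0002
grasp_force: 0.6
a0 30.020889424131507 [0.51163041 0.10208062 0.18993371]
112,29,156 [0.5114 0.1179 0.1852] [11.4 -0.5 12. ] -0.018
118,28,154 [0.5117 0.1328 0.1769] [ 8.9  0.  14.5] -0.017
124,27,152 [0.5119 0.1465 0.167 ] [ 7.5  0.  15.1] -0.017
130,26,150 [0.5121 0.1589 0.1558] [ 6.   0.  15.6] -0.017
136,25,148 [0.5123 0.1699 0.1434] [ 4.4  0.  16. ] -0.017
142,24,146 [0.5125 0.1793 0.13  ] [ 2.9  0.  16.1] -0.017
```

```bash
python3 -m crank '[{"gripper":0,"travel":[5.7,0,6],"twist":[0,-0.009,0]},{"gripper":0,"travel":[5.7,0,6],"twist":[0,-0.009,0]},{"gripper":0,"travel":[4.5,0,7.2],"twist":[0,-0.009,0]},{"gripper":0,"travel":[4.5,0,7.2],"twist":[0,-0.009,0]},{"gripper":0,"travel":[3.7,0,7.5],"twist":[0,-0.009,0]},{"gripper":0,"travel":[3.7,0,7.5],"twist":[0,-0.009,0]},{"gripper":0,"travel":[3,0,7.8],"twist":[0,-0.009,0]},{"gripper":0,"travel":[3,0,7.8],"twist":[0,-0.009,0]},{"gripper":0,"travel":[2.2,0,8],"twist":[0,-0.009,0]},{"gripper":0,"travel":[2.2,0,8],"twist":[0,-0.009,0]},{"gripper":0,"travel":[1.4,0,8],"twist":[0,-0.009,0]},{"gripper":0,"travel":[1.4,0,8],"twist":[0,-0.009,0]}]'
python3 plan.py 148,23,144 154,22,142 160,21,140 166,20,138 172,20,136 177,20,134
python3 - <<'E'
from h import *
cv2.imwrite('pics/w3.png',bot.camera('wrist')[:,:,::-1])
E
```

```text
time: 10.25
ee_pos: [0.5129, 0.1786, 0.1298]
tcp_rot: [-180.0, -23.8, 89.1]
wrist_force: [-0.2, 0.7, 0.8]
opening: 0.0003
grasp_force: 0.3
a0 23.799254452876745 [0.5129196  0.17855337 0.12976082]
148,23,144 [0.5126 0.1871 0.1158] [ 2.2 -0.4 16.3] -0.014
154,22,142 [0.5127 0.1932 0.1009] [-0.2  0.  16. ] -0.017
160,21,140 [0.5128 0.1974 0.0861] [-1.7  0.  15.4] -0.017
166,20,138 [0.5128 0.1995 0.0725] [-2.9 -0.  13.4] -0.017
172,20,136 [0.5129 0.2003 0.0592] [-3.9 -0.  12.8] 0.0
177,20,134 [0.5128 0.1995 0.0482] [-4.4 -0.  10.1] 0.0
```

View pics/w3.png

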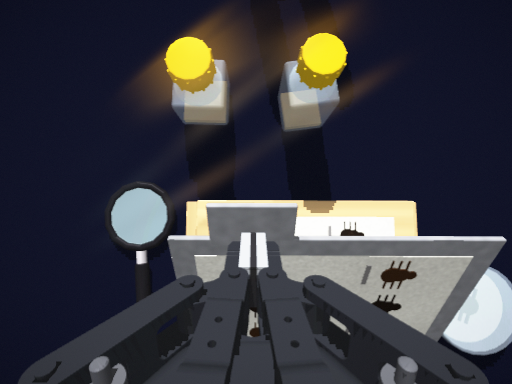

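The leaf is at about 140°, with its underside facing me, and the fingertip is at (255,235) on the tab's root. Both flasks, at rows 40–130, are well clear. Next I lay the leaf down.

```bash
python3 -m crank '[{"gripper":0,"travel":[1.1,0,8],"twist":[0,-0.008,0]},{"gripper":0,"travel":[1.1,0,8],"twist":[0,-0.008,0]},{"gripper":0,"travel":[0,0,8],"twist":[0,-0.009,0]},{"gripper":0,"travel":[0,0,8],"twist":[0,-0.009,0]},{"gripper":0,"travel":[-0.8,0,7.7],"twist":[0,-0.009,0]},{"gripper":0,"travel":[-0.8,0,7.7],"twist":[0,-0.009,0]},{"gripper":0,"travel":[-1.5,0,6.7],"twist":[0,-0.009,0]},{"gripper":0,"travel":[-1.5,0,6.7],"twist":[0,-0.009,0]},{"gripper":0,"travel":[-1.9,0,6.4],"twist":[0,0,0]},{"gripper":0,"travel":[-1.9,0,6.4],"twist":[0,0,0]},{"gripper":0,"travel":[-2.2,0,5],"twist":[0,0,0]},{"gripper":0,"travel":[-2.2,0,5],"twist":[0,0,0]}]'
python3 -m crank '[{"gripper":0,"travel":[-1,0,2.5],"twist":[0,0,0]},{"gripper":0,"travel":[-1,0,2],"twist":[0,0,0]},{"gripper":0,"travel":[-0.5,0,1],"twist":[0,0,0]},{"gripper":0,"travel":[0,0,0],"twist":[0,0,0]}]'
```

```text
time: 11.8
ee_pos: [0.5133, 0.1989, 0.0486]
tcp_rot: [180.0, -19.8, 89.1]
wrist_force: [-0.0, 0.5, 0.6]
opening: 0.0
grasp_force: 0.3
time: 12.3
ee_pos: [0.5133, 0.1984, 0.0429]
tcp_rot: [180.0, -19.8, 89.1]
wrist_force: [0.2, 0.1, -0.3]
opening: 0.0001
grasp_force: 0.0
```

```bash
python3 -m crank '[{"gripper":0,"travel":[-0.4,0,1],"twist":[0,0,0]},{"gripper":0,"travel":[-0.4,0,1],"twist":[0,0,0]},{"gripper":0,"travel":[0,0,0],"twist":[0,0,0]}]'
```

```text
time: 12.68
ee_pos: [0.5133, 0.1984, 0.0408]
tcp_rot: [180.0, -19.8, 89.1]
wrist_force: [1.3, 1.1, 0.3]
opening: -0.0002
grasp_force: 0.1
```

```bash
python3 -m crank '[{"gripper":0,"travel":[-0.4,0,1],"twist":[0,0,0]},{"gripper":0,"travel":[-0.4,0,1],"twist":[0,0,0]},{"gripper":0,"travel":[0,0,0],"twist":[0,0,0]}]'
```

```text
time: 13.05
ee_pos: [0.5136, 0.1985, 0.0402]
tcp_rot: [179.9, -19.9, 89.1]
wrist_force: [-4.4, -2.5, 13.1]
opening: 0.0001
grasp_force: 6.2
```

```bash
python3 -m crank '[{"gripper":0,"travel":[1.4,0,-4],"twist":[0,0,0]},{"gripper":0,"travel":[7,0,-19],"twist":[0,0,0]},{"gripper":0,"travel":[14,0,-38],"twist":[0,0,0]},{"gripper":0,"travel":[14,-10,-38],"twist":[0,0,0]},{"gripper":0,"travel":[14,-40,-38],"twist":[0,0,0]},{"gripper":0,"travel":[14,-40,-38],"twist":[0,0,0]},{"gripper":0,"travel":[0,-40,0],"twist":[0,0,0]},{"gripper":0,"travel":[0,-40,0],"twist":[0,0,0]},{"gripper":0,"travel":[0,-30,0],"twist":[0,0,0]},{"gripper":0,"travel":[0,0,0],"twist":[0,0,0]}]'
python3 - <<'E'
from h import *
for n in('top','side'):cv2.imwrite(f'pics/{n}4.png',bot.camera(n)[:,:,::-1])
a=cv2.imread('pics/top4.png')[100:290,100:400];b=cv2.imread('pics/side4.png')[100:290,110:410]
cv2.imwrite('pics/f.png',cv2.resize(np.vstack([a,b]),None,fx=1.57,fy=1.57,interpolation=2))
E
```

```text
time: 14.3
ee_pos: [0.3123, 0.2028, 0.2257]
tcp_rot: [179.9, -19.9, 89.2]
wrist_force: [-0.3, -0.2, 0.1]
opening: -0.0001
grasp_force: 0.0
```

View pics/f.png

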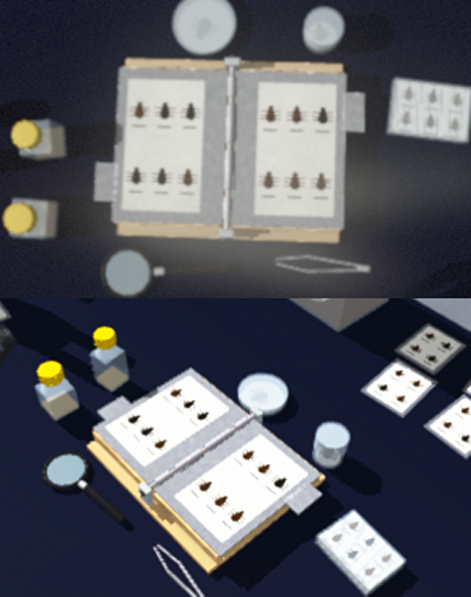

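The top leaf lies flat on the left with its tab at (104,182). The next leaf is flat on the right, nothing else has moved, and the hand is clear.

```bash
python3 -c "
from workcell import bot
print(bot.job_done())"
```

```text
the job is handed in; nothing more can be done
None
```

The top leaf is turned over the spine and pressed flat on the left, the next leaf still lies flat on the right, nothing else appears to have moved in the final pictures, and the job is handed in at about 14.4 s with the hand clear.

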